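# Clear the way and draw out the trolley case's handle

## Robot

A 6-joint arm with a two-finger parallel gripper is mounted at the origin on the work surface. World frame = base frame: x ahead of the robot, y to its left, z up, the work surface at z = 0. Lengths are in m, angles in rad, forces in N, time in s.
With the tool pointing down it reaches from about 0.375 to 0.9 m from the base axis. Payload 3.1 kg.
Tool frame: the origin (TCP) lies midway between the tips of the shut fingers; the grasp point (between the pads) lies 19 mm behind it; x points along the fingers, y is the direction in which the jaws open and shut, and the axes are right-handed (so a half turn about x gives the same grasp; the last joint's range is limited). The gripper opens to 87 mm and grips with 3 to 60 N. Pads are 19 mm wide; open, the fingers measure 117 mm over their backs; the gripper's body (75 mm by 190 mm) begins 51 mm behind the grasp point.
Start: joints at [1.065, 0.527, 1.433, -0, 1.181, -0.178], TCP at [0.201, 0.592, 0.194] pointing down, gripper open.
Joint ranges: [-3.08, 3.08], [-0.75, 2.2], [0.22, 2.44], [-1.43, 4.57], [0, 2.65], [-2.85, 2.85]. Speed limits (rad/s): [2.79, 2.79, 3.14, 3.14, 3.14, 3.14].

## Interface

Orientations are given as a unit quaternion [x, y, z, w].
In Python, from rig import get_obs, imaging, robot gives the robot as it stands.
- The arm moves only by the shell command python3 -m inch 'ROWS' [FORCE]. ROWS is JSON, a list of rows, each a list of 3 entries, a list of its own where there are three numbers: the finger opening in mm, from 0 to 87, then the shift along the tool's x, y, z in mm, then the turn, a rotation vector about the tool's x, y, z in degrees. In form: [[grip, [dx, dy, dz], [wx, wy, wz]], ...]. A call has 1 to 12 rows; each row shifts and turns the pose as measured when the row begins, along the tool's axes as they then stand; what a row does not reach is not made up. A row lasts 1/8 s, in which the tool goes at most 62.5 mm and 10.7 degrees, less where a joint would pass 70% of its speed; a pose out of reach is approached as far as the arm can. A call with a gripper value outside its range is refused whole. The fingers move at their own pace and stop on an object; FORCE is the grip in N (left out, the last holds). Time passes only in rows, so rows that do not move let the fingers close. It gives the time, the measured TCP pose, the force and the opening at its end, in the units of the state.
- get_obs(): the state, without advancing time (a new reading comes with each control period).
- imaging.camera(name): name is "scene" or "top" or "wrist"; returns the picture (400x640x3 uint8, red, green, blue); there is no depth.
- imaging.camera_params(name): a dict with "camera_matrix" (3x3 intrinsics, pixels), "xyz" and "rotation" of the camera in the world. Camera axes: x right, y down, z forward; pixel columns grow to the right and rows downward; lengths in m; the calibration is good to about 2 mm. A picture is of the moment at which its call begins: read the wrist's pose just before it. camera_params takes no time and is no camera call; for the wrist camera it gives the pose at the moment of the call.
- robot.hand_in(): hands the job in, once; it reports no verdict.
Trained networks look in the newest picture that a camera, given by its name, has taken for a name from the list of things; names that differ only in an ending like _2 or _b are one class to them, and where a whole thing is asked for, a point or a joint stands for the part that bears it (a point fixed in the world has none). Each returns a list of dicts, best first, with "confidence" (0 to 1); they miss things now and then, are a little off and sometimes report something else, mostly with a low value. They report only what shows in the picture. A call takes as long as a camera call. They do not tell look-alikes from the thing itself.
- imaging.cut_out(camera, target): "pixels" (400x640 bool, what is visible of it) and "box" ([centre column, centre row, width, height] in pixels, round what is visible of it).
- imaging.tip_of(camera, target): "pixel" ([column, row] in pixels: a listed point, or the origin of a listed thing).
The state is a dict: "time": time; "q": joint angles; "joint_velocities": joint speeds; "joint_torque": joint torques, N m; "position": TCP position; "tool_rot": TCP orientation; "ft_force": force on the tool from outside, world axes, zero at the start; "moment": the same for the moment, N m; "grip_width": finger opening in m.
Only numpy, scipy, OpenCV 4.12 (cv2) and the standard library are available. Lean on these libraries where they do the work, as an engineer would, in place of code of your own. Each camera call takes 0.05 s, during which the arm holds its last target. There are 200 camera calls.

## Task

The grey trolley case has to leave, but a spray can and a carton stand in the path of its pull-out handle: pack both, standing upright, into the two empty bays of the blue supply tray. Then take the handle's grip with its red release button squeezed in and draw the handle straight out, past the first stop, as far as its second stop, and finish there still gripping it, holding the handle fully out ready to stand the case up. Do not tip over the can or the carton, and leave everything else on the bench, and in the tray, where it is.

Things in the scene. Friction and masses are not known exactly. Their poses are not given: they have to be found in the camera images.
- case: dark grey trolley case, 420 x 300 x 155 mm high, lying closed, back, wheels and pull handle up; it does not shift. Origin: on the bench below the middle of the handle end. x runs from that end along the case (the handle draws out along -x), y across, z up. In that end a hand recess, open at the end and on top: 210 mm wide (y), x = 0 to 75 mm, floor 70 mm above the bench
- grip: black grip bar of the pull handle, 165 mm long (y) x 24 mm thick (x) x 26 mm high (z), on two 14 mm tubes at y = -65 and +65 mm. Origin: the bar's centre, 125 mm above the bench; axes as the case. Stowed, the centre lies 15 mm inside the case's end, with 48 mm free behind the bar (+x) and nothing ahead (-x)
- drawbar (a joint): how far the handle is drawn out, in m: 0 stowed, 0.10 first stop, 0.20 second stop, the end of its travel. A spring catch locks it at each stop unless the red button is in; with the button in it slides with about 4 N of friction and does not run back by itself
- release_button (a joint): travel of the red release button in the middle of the grip bar, in m: 0 out, 0.007 fully in; frees the catch beyond 0.005. 50 mm wide (y), 20 mm high, 8 mm proud of the bar's front face (-x side); pushed towards the case (+x), 3 N at first, 9 N fully in. Bar and button span x = -20 to +12 mm of the bar's centre; a pinch across them squeezes it in
- tray: blue open supply tray, 142 x 142 mm and 60 mm high outside, walls, divider walls and floor 5 mm thick, four bays of 63 x 63 mm inside; fixed to the bench. Origin: centre of its underside; axes along its sides, z up
- bay_a (a point): centre of the floor of one empty bay of the tray, 5 mm above the bench (tray x +34, y -34 mm); axes as the tray
- bay_b (a point): centre of the floor of the other empty bay (tray x -34, y +34 mm); either thing may go into either bay
- can_mid (a point): white and blue aerosol spray can with a red cap, 52 mm diameter (the cap, above 118 mm, tapers to 46 mm), 155 mm high, 0.2 to 0.4 kg, standing upright in front of the handle. The point is its centre, 77.5 mm above its foot; z up the can
- carton_mid (a point): brown cardboard carton with a green band, standing upright in front of the handle: 46 mm (x) x 54 mm (y) x 130 mm high, rigid, 0.12 to 0.26 kg. The point is its centre, 65 mm above its foot; z up
- flux_jar: amber jar, 48 mm diameter, 60 mm high, already standing in a bay of the tray; leave it. Origin at its foot
- solder_tin: metal tin with a red label, 50 mm diameter, 48 mm high, already standing in a bay of the tray; leave it. Origin at its foot
- multimeter: yellow hand multimeter, 165 x 82 x 36 mm, lying to the left; leave it. Origin under its middle
- breadboard: white breadboard, 165 x 55 x 10 mm, lying near the robot; leave it. Origin under its middle
- screwdriver: orange screwdriver, 170 mm long, 26 mm thick, lying near the robot; leave it. Origin under its middle
- mug: white mug, 80 mm diameter, 95 mm high, beyond the tray; leave it. Origin at its foot
Mind the look-alikes: they are no part of the job. Of the things that look like the tray, the largest one is meant.

How it is judged:
By the outcome, as a careful person would: the job done as asked, in the order asked, and still so for the second after the job is handed in, while the arm keeps its last pose, push and grip.
It also fails if it takes over 70 s, if anything falls off the work surface, if the arm or the gripper's body presses on something with over 40 N, if the wrist force passes 120 N, or if a joint passes its speed limit or range.

## Working session

There is one attempt and no reset: what is moved stays moved. The work goes in short steps, Python scripts to look and compute and a shell command to move; the robot and the scene stay as the last step left them, time stands still between calls to the robot, and variables do not carry over. Pictures are saved under pics/ and viewed, about 8 in all and at most 12, crops included, and the job is handed in when it is done.

```bash
mkdir -p pics; ls
python3 - <<'E'
from rig import get_obs, imaging, robot
import cv2,numpy as np
a=[imaging.camera(n) for n in("scene","top")]
for n,i in zip(("scene","top"),a):
    cv2.imwrite(f"pics/{n}0.png",i[:,:,::-1])
    p=imaging.camera_params(n); print(n,np.round(p["camera_matrix"],1).tolist(),np.round(p["xyz"],3),np.round(p["rotation"],3).tolist())
for t in ["case","grip","tray","can_mid","carton_mid","flux_jar","solder_tin","bay_a","bay_b"]:
    print(t,[(np.round(d["pixel"]).tolist(),round(d["confidence"],2)) for d in imaging.tip_of("top",t)],[(np.round(d["pixel"]).tolist(),round(d["confidence"],2)) for d in imaging.tip_of("scene",t)])
E
```

```text
pics
scene [[475.3, 0.0, 327.8], [0.0, 475.3, 196.3], [0.0, 0.0, 1.0]] [1.325 0.465 1.41 ] [0.479, 0.821, -0.268, -0.155]
top [[405.2, 0.0, 323.7], [0.0, 405.2, 199.0], [0.0, 0.0, 1.0]] [ 0.307 -0.023  1.342] [0.71, -0.701, 0.052, -0.048]
case [([290.0, 152.0], 0.98), ([260.0, 183.0], 0.36)] [([325.0, 258.0], 0.91)]
grip [([289.0, 136.0], 0.67)] [([323.0, 245.0], 0.65)]
tray [([424.0, 252.0], 0.91), ([476.0, 262.0], 0.81), ([404.0, 199.0], 0.59)] [([257.0, 184.0], 0.9), ([270.0, 145.0], 0.75), ([240.0, 121.0], 0.56)]
can_mid [([301.0, 185.0], 0.57)] [([332.0, 212.0], 0.96)]
carton_mid [([263.0, 181.0], 0.67), ([286.0, 136.0], 0.66)] [([364.0, 238.0], 0.85), ([338.0, 185.0], 0.46)]
flux_jar [([416.0, 208.0], 0.54), ([289.0, 134.0], 0.43)] [([257.0, 173.0], 0.54), ([244.0, 183.0], 0.34)]
solder_tin [([396.0, 186.0], 0.71)] [([260.0, 189.0], 0.59)]
bay_a [([431.0, 249.0], 0.9), ([392.0, 209.0], 0.86), ([411.0, 260.0], 0.84), ([416.0, 188.0], 0.77), ([483.0, 257.0], 0.59), ([468.0, 268.0], 0.57), ([303.0, 185.0], 0.51)] [([244.0, 181.0], 0.91), ([261.0, 145.0], 0.9), ([284.0, 142.0], 0.85), ([253.0, 124.0], 0.78), ([271.0, 180.0], 0.75), ([235.0, 124.0], 0.58)]
bay_b [([431.0, 249.0], 0.9), ([392.0, 209.0], 0.86), ([411.0, 260.0], 0.84), ([416.0, 188.0], 0.77), ([483.0, 257.0], 0.59), ([468.0, 268.0], 0.57), ([303.0, 185.0], 0.51)] [([244.0, 181.0], 0.91), ([261.0, 145.0], 0.9), ([284.0, 142.0], 0.85), ([253.0, 124.0], 0.78), ([271.0, 180.0], 0.75), ([235.0, 124.0], 0.58)]
```

Run:
```python
import cv2
a=cv2.imread("pics/top0.png")[90:310,210:510]
cv2.imwrite("pics/top0c.png",cv2.resize(a,(800,587),interpolation=cv2.INTER_CUBIC))
```

```text
(no output)
```

View pics/scene0.png

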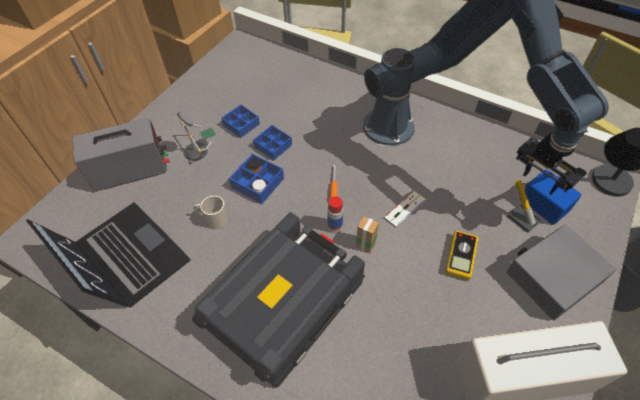

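View pics/top0c.png

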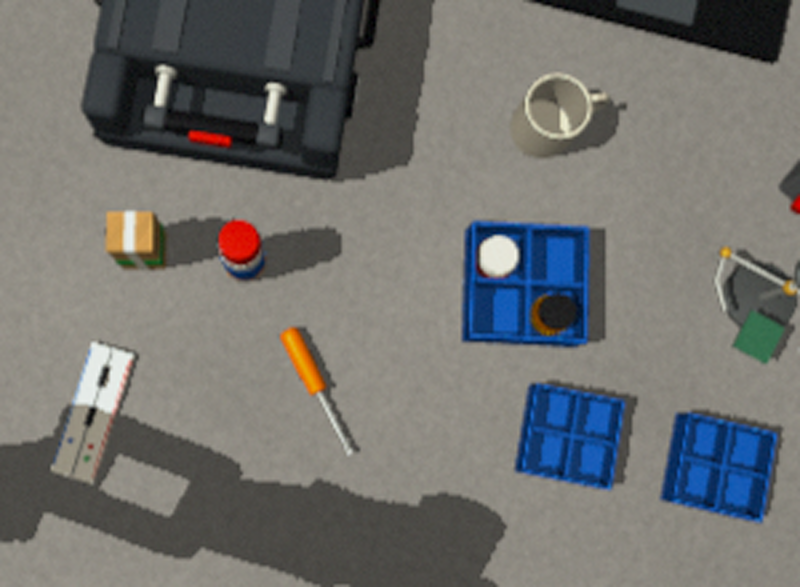

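The scene shows the case at (285,290), the can at (335,212) and the carton at (367,234). There are three blue trays. The ones at top px (425,253) and (481,264) are smaller and empty. The one at (407,196) is the largest and holds the tin and the jar, so that is the one meant. Its empty bays are at crop (560,258) and (500,308). Next I measure.

```bash
cat > h.py <<'E'
from rig import get_obs, imaging, robot
import cv2,numpy as np
from scipy.spatial.transform import Rotation as R
def ray(n,px,z,p=None):
    p=p or imaging.camera_params(n)
    d=np.array(p["rotation"])@np.linalg.solve(np.array(p["camera_matrix"]),[px[0],px[1],1]); o=np.array(p["xyz"])
    return o+d*(z-o[2])/d[2]
def rect(m):
    c,_=cv2.findContours(m.astype(np.uint8),cv2.RETR_EXTERNAL,cv2.CHAIN_APPROX_NONE)
    return cv2.boxPoints(cv2.minAreaRect(max(c,key=cv2.contourArea)))
def st():
    s=get_obs(); r=R.from_quat(s["tool_rot"])
    print("t",round(s["time"],2),"p",np.round(s["position"],4),"x,y axes",np.round(r.as_matrix()[:,:2].T,3).tolist(),"q",np.round(s["q"],2),"F",np.round(s["ft_force"],1),"w",round(s["grip_width"]*1e3,1)); return s,r
E
python3 - <<'E'
from h import *
s,r=st()
im={n:imaging.camera(n) for n in("top","scene")}
hsv={n:cv2.cvtColor(i,cv2.COLOR_RGB2HSV) for n,i in im.items()}
def box(n,b,lo,hi):
    m=cv2.inRange(hsv[n],lo,hi); k=np.zeros_like(m); k[b[1]:b[3],b[0]:b[2]]=1; return (m>0)&(k>0)
# tray rim from top
m=box("top",(375,165,440,227),(100,120,40),(130,255,255))
c=rect(m); print("tray corners");P=np.array([ray("top",q,.06) for q in c]);print(np.round(P,3).tolist(),"ctr",np.round(P.mean(0),4),"sides",np.linalg.norm(P-np.roll(P,1,0),axis=1).round(3))
# red cap top and carton top, red button
m=box("top",(285,165,315,195),(0,150,120),(8,255,255))|box("top",(285,165,315,195),(172,150,120),(180,255,255))
ys,xs=np.nonzero(m);print("cap",len(xs),xs.min(),xs.max(),ys.min(),ys.max()); print(ray("top",((xs.min()+xs.max()+1)/2-.5,(ys.min()+ys.max())/2),.15))
m=box("top",(270,130,310,150),(0,150,80),(8,255,255))|box("top",(270,130,310,150),(172,150,80),(180,255,255))
c=rect(m);P=np.array([ray("top",q,.13) for q in c]);print("button",c.round(1).tolist(),P.mean(0).round(4),P[:,:2].round(3).tolist())
for t in["carton_mid","can_mid","tray","case","grip"]:
  for n in im:
    for d in imaging.cut_out(n,t)[:3]: print(t,n,round(d["confidence"],2),np.round(d["box"],1).tolist(),rect(d["pixels"]).round(1).tolist())
Z={"can_mid":.0775,"carton_mid":.065,"grip":.125,"case":0,"tray":0}
for t,z in Z.items():
  for n in im:
    print(t,n,[(ray(n,d["pixel"],z)[:2].round(4).tolist(),round(d["confidence"],2)) for d in imaging.tip_of(n,t)])
for n in im: print("bay",n,[ray(n,d["pixel"],.005)[:2].round(4).tolist() for d in imaging.tip_of(n,"bay_a")])
E
```

```text
t 1.0 p [0.2012 0.5917 0.1941] x,y axes [[-0.0, -0.0, -1.0], [0.322, 0.947, -0.0]] q [ 1.06  0.53  1.43 -0.    1.18 -0.18] F [ 0.4 -0.1  0.2] w 87.2
tray cornersTraceback (most recent call last):
  File "<stdin>", line 9, in <module>
  File "h.py", line 6, in ray
    d=np.array(p["rotation"])@np.linalg.solve(np.array(p["camera_matrix"]),[px[0],px[1],1]); o=np.array(p["xyz"])
      ~~~~~~~~~~~~~~~~~~~~~~~^~~~~~~~~~~~~~~~~~~~~~~~~~~~~~~~~~~~~~~~~~~~~~~~~~~~~~~~~~~~~~
ValueError: matmul: Input operand 1 has a mismatch in its core dimension 0, with gufunc signature (n?,k),(k,m?)->(n?,m?) (size 3 is different from 4)
```

Run:
```python
import cv2
a=cv2.imread("pics/top0.png")[120:215,240:440]
cv2.imwrite("pics/top0d.png",cv2.resize(a,(800,380),interpolation=cv2.INTER_CUBIC))
```

```text
(no output)
```

View pics/top0d.png

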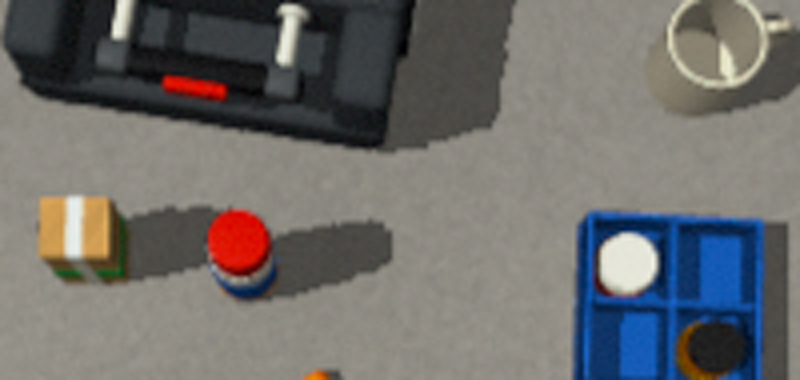

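The crop shows the carton top at about (259,177), the can's red cap at (300,180), and the big tray with the tin at upper left and the jar at lower right. The camera rotation is a quaternion, so I fix that.

```bash
sed -i 's/np.array(p\["rotation"\])@/R.from_quat(p["rotation"]).as_matrix()@/' h.py
cat > m.py <<'E'
from h import *
im={n:imaging.camera(n) for n in("top","scene")}
hsv={n:cv2.cvtColor(i,cv2.COLOR_RGB2HSV) for n,i in im.items()}
def box(n,b,lo,hi):
    m=cv2.inRange(hsv[n],lo,hi); k=np.zeros_like(m); k[b[1]:b[3],b[0]:b[2]]=1; return (m>0)&(k>0)
m=box("top",(375,165,440,227),(100,120,40),(130,255,255))
c=rect(m);P=np.array([ray("top",q,.06) for q in c]);print("tray",np.round(P[:,:2],3).tolist(),"ctr",np.round(P.mean(0),4),"sides",np.linalg.norm(P-np.roll(P,1,0),axis=1).round(3))
red=lambda b,v:box("top",b,(0,150,v),(8,255,255))|box("top",b,(172,150,v),(180,255,255))
ys,xs=np.nonzero(red((285,165,315,195),120));print("cap",len(xs),xs.min(),xs.max(),ys.min(),ys.max(),ray("top",((xs.min()+xs.max())/2,(ys.min()+ys.max())/2),.155).round(4))
c=rect(red((270,130,310,150),80));P=np.array([ray("top",q,.135) for q in c]);print("button",P.mean(0).round(4),P[:,:2].round(3).tolist())
m=box("top",(245,160,268,186),(8,60,130),(22,255,255));c=rect(m);P=np.array([ray("top",q,.13) for q in c]);print("carton top",c.round(1).tolist(),P.mean(0).round(4),P[:,:2].round(3).tolist())
for t,z in {"can_mid":.0775,"carton_mid":.065,"grip":.125,"case":0,"tray":0,"bay_a":.005}.items():
  for n in im:
    print(t,n,[(ray(n,d["pixel"],z)[:2].round(4).tolist(),round(d["confidence"],2)) for d in imaging.tip_of(n,t)])
d=imaging.cut_out("top","case")[0]; c=rect(d["pixels"]); print("case top rect",[ray("top",q,.155)[:2].round(3).tolist() for q in c])
E
python3 m.py
```

```text
tray [[0.578, -0.223], [0.58, -0.372], [0.431, -0.368], [0.429, -0.222]] ctr [ 0.5045 -0.2965  0.06  ] sides [0.149 0.149 0.149 0.146]
cap 187 292 306 173 187 [0.5333 0.0451 0.155 ]
button [0.6569 0.0823 0.135 ] [[0.654, 0.108], [0.668, 0.106], [0.66, 0.056], [0.646, 0.058]]
carton top [[249.0, 169.0], [256.0, 169.0], [256.0, 184.0], [249.0, 184.0]] [0.5471 0.1882 0.13  ] [[0.57, 0.2], [0.57, 0.178], [0.524, 0.177], [0.524, 0.198]]
can_mid top [([0.5329, 0.0515], 0.71), ([0.4647, -0.305], 0.49)]
can_mid scene [([0.5357, 0.0421], 0.89), ([0.5893, -0.2273], 0.67)]
carton_mid top [([0.5432, 0.1596], 0.69)]
carton_mid scene [([0.5516, 0.1751], 0.72)]
grip top [([0.6822, 0.0852], 0.91), ([0.685, -0.3012], 0.67)]
grip scene [([0.6719, 0.0829], 0.82)]
case top [([0.6597, 0.0832], 0.57)]
case scene [([0.6606, 0.086], 0.73)]
tray top [([0.2982, -0.5313], 0.97), ([0.5086, -0.3038], 0.75), ([0.3342, -0.35], 0.69)]
tray scene [([0.5089, -0.3128], 0.97), ([0.3254, -0.3626], 0.96), ([0.2956, -0.5474], 0.61)]
bay_a top [([0.478, -0.2569], 0.86), ([0.3381, -0.3834], 0.78), ([0.2967, -0.3136], 0.78), ([0.5427, -0.3245], 0.71), ([0.2754, -0.5032], 0.62), ([0.3105, -0.5538], 0.59)]
bay_a scene [([0.3612, -0.3889], 0.98), ([0.3089, -0.5621], 0.89), ([0.2598, -0.5009], 0.81), ([0.5224, -0.3587], 0.79), ([0.4824, -0.2754], 0.67), ([0.2999, -0.3355], 0.67)]
case top rect [[0.646, 0.236], [1.108, 0.188], [1.059, -0.147], [0.6, -0.081]]
```

```bash
python3 -m inch '[[87,[-60,0,0],[0,0,0]],[87,[0,-31.5,51],[0,0,0]],[87,[0,-31.5,51],[0,0,0]],[87,[0,-31.5,51],[0,0,0]],[87,[0,-31.5,51],[0,0,0]],[87,[0,-31.5,51],[0,0,0]],[87,[0,-31.5,51],[0,0,0]],[87,[0,-31.5,51],[0,0,0]],[87,[0,-31.5,51],[0,0,0]],[87,[0,0,0],[-9.4,0,0]],[87,[0,0,0],[-9.4,0,0]],[87,[0,0,0],[0,0,0]]]'
python3 - <<'E'
from h import *
s,r=st(); p=imaging.camera_params("wrist"); print("cam in tool",r.inv().apply(np.array(p["xyz"])-s["position"]).round(4),"fwd",R.from_quat(p["rotation"]).as_matrix()[:,2].round(3),np.round(p["camera_matrix"],1).tolist())
im=imaging.camera("wrist"); cv2.imwrite("pics/w1.png",im[:,:,::-1])
for t,z in {"carton_mid":.065,"can_mid":.0775,"grip":.125}.items():
    print(t,[(np.round(d["pixel"]).tolist(),ray("wrist",d["pixel"],z)[:2].round(4).tolist(),round(d["confidence"],2)) for d in imaging.tip_of("wrist",t)])
E
```

```text
time: 3.35
position: [0.52, 0.2118, 0.2577]
tool_rot: [-0.002, 0.704, 0.005, 0.71]
ft_force: [-0.8, 0.2, -0.1]
grip_width: 0.0869
t 3.35 p [0.52   0.2118 0.2577] x,y axes [[0.009, 0.004, -1.0], [-0.009, 1.0, 0.004]] q [ 0.19  0.37  1.52  0.    1.24 -1.39] F [-0.8  0.2 -0.1] w 86.9
cam in tool [-1.903e-01 -1.000e-04 -7.600e-02] fwd [ 0.288  0.007 -0.957] [[330.3, 0.0, 315.5], [0.0, 330.3, 198.8], [0.0, 0.0, 1.0]]
carton_mid [([198.0, 311.0], [0.7163, 0.0568], 0.33), ([223.0, 249.0], [0.6246, 0.097], 0.32)]
can_mid [([167.0, 183.0], [0.5362, 0.0427], 0.95), ([199.0, 310.0], [0.7048, 0.0631], 0.43)]
grip [([196.0, 313.0], [0.675, 0.079], 0.93)]
```

View pics/w1.png

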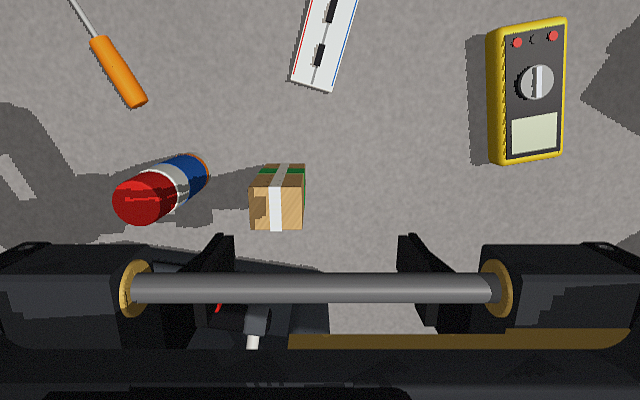

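The wrist view shows the carton's top face at px (249–304, 187–230), the can cap at (142,199) and the handle behind the fingers.

Run:
```python
from h import *
for px in[(249,187),(304,185),(303,229),(249,230),(276.5,208)]: print("carton",px,ray("wrist",px,.13)[:2].round(4))
for px in[(258,164),(306,164)]: print("carton foot",px,ray("wrist",px,0)[:2].round(4))
im=cv2.imread("pics/w1.png"); h=cv2.cvtColor(im,cv2.COLOR_BGR2HSV)
m=((h[...,0]<8)|(h[...,0]>172))&(h[...,1]>150)&(h[...,2]>60); m[:, :105]=0; m[:,185:]=0; m[:150]=0;m[235:]=0
ys,xs=np.nonzero(m); print("cap px",xs.min(),xs.max(),ys.min(),ys.max())
print("cap top",ray("wrist",(141,199),.155)[:2].round(4))
```

```text
carton (249, 187) [0.5258 0.147 ]
carton (304, 185) [0.5232 0.2016]
carton (303, 229) [0.57   0.2006]
carton (249, 230) [0.5716 0.1449]
carton (276.5, 208) [0.5474 0.1738]
carton foot (258, 164) [0.5275 0.1348]
carton foot (306, 164) [0.5268 0.2006]
cap px 112 176 172 225
cap top [0.5315 0.052 ]
```

```bash
python3 -m inch '[[87,[0,-38,27.5],[-1.5,0,0]],[87,[0,0,0],[0,0,0]],[87,[0,0,0],[0,0,0]]]' 10; python3 -c "
from h import *; st()"
```

```text
time: 3.92
position: [0.547, 0.1759, 0.258]
tool_rot: [-0.011, 0.704, 0.015, 0.71]
ft_force: [-0.3, -0.9, -1.1]
grip_width: 0.0869
t 3.92 p [0.547  0.1759 0.258 ] x,y axes [[0.009, 0.005, -1.0], [-0.037, 0.999, 0.005]] q [ 0.11  0.39  1.49  0.    1.25 -1.49] F [-0.3 -0.9 -1.1] w 86.9
```

```bash
python3 -m inch '[[87,[0,-2.5,0],[0,0.5,-0.3]],[87,[45,0,0],[0,0,0]],[87,[45,0,0],[0,0,0]],[87,[45,0,0],[0,0,0]],[87,[42,0,0],[0,0,0]],[87,[0,0,0],[0,0,0]]]'; python3 -c "
from h import *; st()"
```

```text
time: 4.68
position: [0.5477, 0.1776, 0.0791]
tool_rot: [-0.015, 0.705, 0.015, 0.709]
ft_force: [-0.1, 0.2, 0.1]
grip_width: 0.0873
t 4.67 p [0.5477 0.1776 0.0791] x,y axes [[0.005, 0.0, -1.0], [-0.041, 0.999, -0.0]] q [ 0.12  0.62  1.66 -0.    0.86 -1.49] F [-0.1  0.2  0.1] w 87.3
```

```bash
python3 -m inch '[[87,[0,-4,0],[0,0,0]],[87,[0,0,0],[0,0,0]],[45,[0,0,0],[0,0,0]],[45,[0,0,0],[0,0,0]],[45,[0,0,0],[0,0,0]],[45,[0,0,0],[0,0,0]],[45,[0,0,0],[0,0,0]],[45,[0,0,0],[0,0,0]]]' 20; python3 -c "
from h import *; st()"
```

```text
time: 5.68
position: [0.5526, 0.1744, 0.0859]
tool_rot: [-0.015, 0.701, 0.015, 0.713]
ft_force: [0.9, -0.4, -0.1]
grip_width: 0.0541
t 5.67 p [0.5526 0.1744 0.0859] x,y axes [[0.017, 0.001, -1.0], [-0.042, 0.999, 0.001]] q [ 0.11  0.61  1.66 -0.    0.86 -1.5 ] F [ 0.9 -0.4 -0.1] w 54.1
```

```bash
python3 -m inch '[[45,[-60,0,0],[0,0,0]],[45,[-60,0,0],[0,1,0]],[45,[-60,0,0],[0,0,0]],[45,[0,-59,0],[0,0,0]],[45,[0,-59,0],[0,0,0]],[45,[0,-59,0],[0,0,0]],[45,[0,-59,0],[0,0,0]],[45,[0,-59,0],[0,0,0]],[45,[0,-59,0],[0,0,0]],[45,[0,-59,0],[2,0,0]],[45,[0,-20,0],[0,0,0]],[45,[0,0,0],[0,0,0]]]'
cat > t.py <<'E'
from h import *
import sys
s,r=st(); im=imaging.camera("wrist"); cv2.imwrite(sys.argv[1],im[:,:,::-1])
for t,z in {"tray":0,"bay_a":.005,"solder_tin":0,"flux_jar":0,"can_mid":.0775,"carton_mid":.065,"grip":.125}.items():
    print(t,[(np.round(d["pixel"]).tolist(),ray("wrist",d["pixel"],z)[:2].round(4).tolist(),round(d["confidence"],2)) for d in imaging.tip_of("wrist",t)])
E
python3 t.py pics/w2.png
```

```text
time: 7.18
position: [0.5668, -0.2687, 0.2639]
tool_rot: [-0.002, 0.711, 0.005, 0.703]
ft_force: [-0.8, 0.3, -1.3]
grip_width: 0.054
t 7.17 p [ 0.5668 -0.2687  0.2639] x,y axes [[-0.012, 0.004, -1.0], [-0.01, 1.0, 0.004]] q [-0.62  0.47  1.33 -0.    1.35 -2.2 ] F [-0.8  0.3 -1.3] w 54.0
tray [([289.0, 118.0], [0.508, -0.3021], 0.86), ([592.0, 150.0], [0.5451, 0.1161], 0.68)]
bay_a [([320.0, 94.0], [0.4776, -0.26], 0.78), ([263.0, 144.0], [0.5427, -0.3362], 0.59)]
solder_tin [([318.0, 145.0], [0.5435, -0.2625], 0.73)]
flux_jar [([265.0, 91.0], [0.4752, -0.3323], 0.6)]
can_mid [([588.0, 150.0], [0.5365, 0.0458], 0.77)]
carton_mid []
grip []
```

View pics/w2.png

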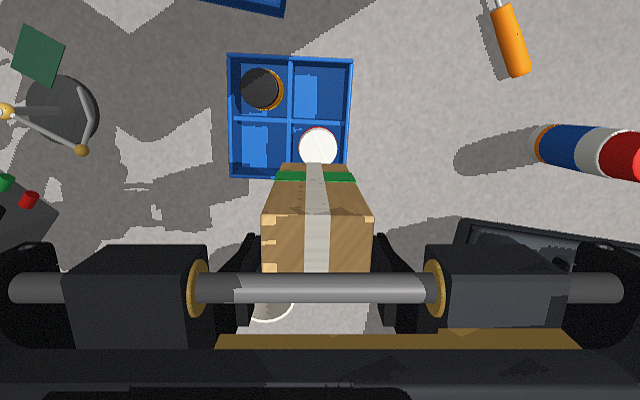

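The view shows the held carton upright and level, the tray rim at about (228,53)–(353,59)–(230,178), the jar at (262,88), the tin at (318,145), and the empty bays at (320,93) and (256,145).

Run:
```python
from h import *
im=cv2.imread("pics/w2.png")
cv2.imwrite("pics/w2c.png",cv2.resize(im[40:240,210:400],None,fx=3,fy=3,interpolation=cv2.INTER_CUBIC))
for z in(.06,0): print(z,[ray("wrist",p,z)[:2].round(4).tolist() for p in[(228,53),(353,59),(346,180),(230,178),(289,120)]])
print("carton top",[ray("wrist",p,.31)[:2].round(4).tolist() for p in[(262,214),(373,214)]])
```

```text
0.06 [[0.4382, -0.3651], [0.4423, -0.2263], [0.5801, -0.2286], [0.5796, -0.3706], [0.5095, -0.298]]
0 [[0.4298, -0.3797], [0.4345, -0.2199], [0.5932, -0.2226], [0.5926, -0.3861], [0.5119, -0.3025]]
carton top [[0.5423, -0.2921], [0.5416, -0.2404]]
```

View pics/w2c.png

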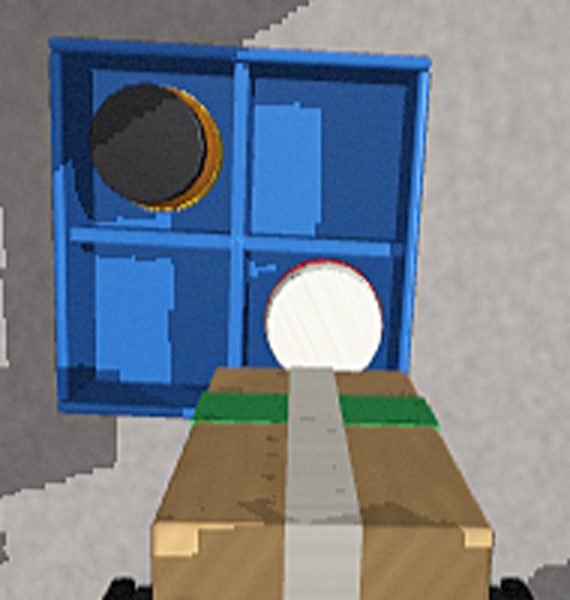

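```bash
python3 -m inch '[[45,[0,-34,-12.5],[1.3,-0.5,0]],[45,[0,-33,-12.5],[1.3,0,0]],[45,[40,0,0],[0,0,0]],[45,[30,0,0],[0,0,0]],[45,[0,0,0],[0,0,0]]]'; python3 t.py pics/w3.png
```

```text
time: 8.2
position: [0.5446, -0.3326, 0.196]
tool_rot: [0.009, 0.706, -0.009, 0.708]
ft_force: [-0.4, 0.0, -1.2]
grip_width: 0.0541
t 8.2 p [ 0.5446 -0.3326  0.196 ] x,y axes [[0.002, -0.0, -1.0], [0.026, 1.0, -0.0]] q [-0.72  0.54  1.4   0.    1.2  -2.27] F [-0.4  0.  -1.2] w 54.1
tray [([340.0, 138.0], [0.5121, -0.3049], 0.66)]
bay_a [([376.0, 107.0], [0.4791, -0.2656], 0.95), ([312.0, 169.0], [0.5481, -0.3399], 0.77)]
solder_tin [([375.0, 167.0], [0.5482, -0.2649], 0.56)]
flux_jar [([312.0, 107.0], [0.4777, -0.3379], 0.62)]
can_mid []
carton_mid []
grip []
```

View pics/w3.png

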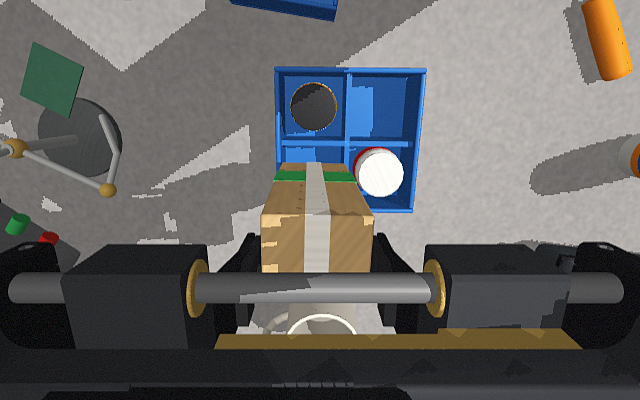

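The carton hangs above the far-left bay. The rim corners are at (275,67), (427,69) and (413,212), the cross at (345,143), and the carton's foot edge at about (283–350,164). Next I compare foot and bay.

Run:
```python
from h import *
P=[ray("wrist",p,.06)[:2].round(4).tolist() for p in[(275,67),(427,69),(413,212),(345,143)]];print(P, "ctr diag",(np.array(P[0])+P[2])/2)
for z in(.105,.11,.115):print("foot edge",z,[ray("wrist",p,z)[:2].round(4).tolist() for p in[(283,164),(350,164)]])
```

```text
[[0.4388, -0.3701], [0.4444, -0.229], [0.5847, -0.2338], [0.5107, -0.3051]] ctr diag [ 0.51175 -0.30195]
foot edge 0.105 [[0.5218, -0.3627], [0.5233, -0.3044]]
foot edge 0.11 [[0.5209, -0.3622], [0.5223, -0.3049]]
foot edge 0.115 [[0.5199, -0.3616], [0.5214, -0.3054]]
```

```bash
python3 -m inch '[[45,[0,-4.5,-1],[0,0,0]],[45,[38,0,0],[0,0,0]],[45,[0,0,0],[0,0,0]]]'; python3 t.py pics/w4.png
python3 - <<'E'
import cv2
im=cv2.imread("pics/w4.png");cv2.imwrite("pics/w4c.png",cv2.resize(im[50:300,220:470],None,fx=2.4,fy=2.4,interpolation=cv2.INTER_CUBIC))
E
```

```text
time: 8.98
position: [0.5463, -0.3405, 0.1626]
tool_rot: [0.007, 0.703, -0.012, 0.711]
ft_force: [0.7, -0.7, -2.5]
grip_width: 0.0542
t 8.97 p [ 0.5463 -0.3405  0.1626] x,y axes [[0.011, -0.008, -1.0], [0.026, 1.0, -0.008]] q [-0.73  0.58  1.43  0.    1.12 -2.28] F [ 0.7 -0.7 -2.5] w 54.2
tray [([353.0, 137.0], [0.5121, -0.3044], 0.62)]
bay_a [([393.0, 107.0], [0.4826, -0.2651], 0.8), ([321.0, 174.0], [0.5505, -0.3398], 0.69)]
solder_tin [([388.0, 166.0], [0.5446, -0.2666], 0.66), ([321.0, 173.0], [0.5517, -0.3394], 0.19)]
flux_jar [([321.0, 104.0], [0.4776, -0.3375], 0.6)]
can_mid []
carton_mid []
grip []
```

View pics/w4c.png

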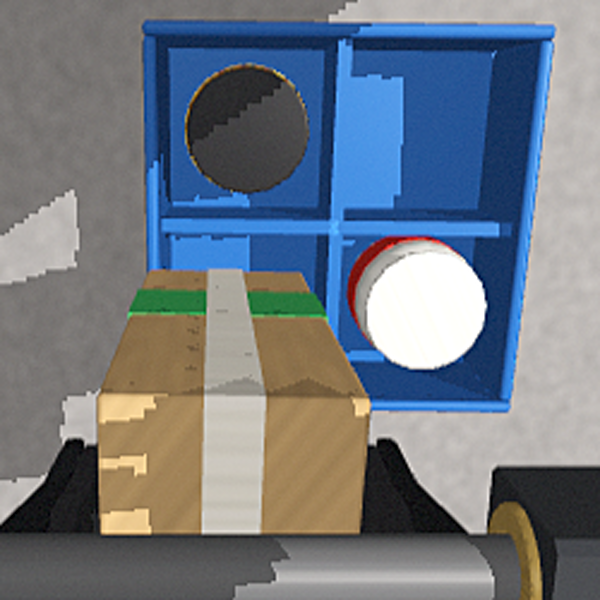

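Run:
```python
from h import *
f=lambda x,y:(220+x/2.4,50+y/2.4)
for n,p,z in[("footL",(147,270),.0766),("footR",(308,270),.0766),("cross",(335,228),.06),("TL",(143,25),.06),("TR",(553,30),.06),("BR",(508,410),.06),("left outer wall at row225",(145,225),.06)]: print(n,ray("wrist",f(*p),z)[:2].round(4))
```

```text
footL [ 0.523  -0.3724]
footR [ 0.5243 -0.3151]
cross [ 0.512  -0.3038]
TL [ 0.4404 -0.371 ]
TR [ 0.4459 -0.2298]
BR [ 0.5856 -0.2344]
left outer wall at row225 [ 0.5092 -0.3742]
```

```bash
python3 -m inch '[[45,[-3,4.5,-1],[0,0.6,0.4]],[45,[0,0,0],[0,0,0]]]'; python3 t.py pics/w5.png
python3 - <<'E'
import cv2
im=cv2.imread("pics/w5.png");cv2.imwrite("pics/w5c.png",cv2.resize(im[100:220,230:430],None,fx=4,fy=4,interpolation=cv2.INTER_CUBIC))
E
```

```text
time: 9.62
position: [0.5482, -0.3376, 0.1703]
tool_rot: [0.007, 0.704, -0.012, 0.71]
ft_force: [-1.5, -0.6, -1.0]
grip_width: 0.0543
t 9.62 p [ 0.5482 -0.3376  0.1703] x,y axes [[0.007, -0.007, -1.0], [0.026, 1.0, -0.007]] q [-0.73  0.57  1.42 -0.    1.14 -2.27] F [-1.5 -0.6 -1. ] w 54.3
tray [([347.0, 134.0], [0.5068, -0.3038], 0.83)]
bay_a [([388.0, 106.0], [0.4781, -0.2626], 0.8), ([316.0, 171.0], [0.5446, -0.3377], 0.77)]
solder_tin [([384.0, 165.0], [0.5411, -0.2631], 0.88), ([322.0, 100.0], [0.4706, -0.3296], 0.66)]
flux_jar [([318.0, 103.0], [0.4735, -0.334], 0.8)]
can_mid []
carton_mid []
grip []
```

View pics/w5c.png

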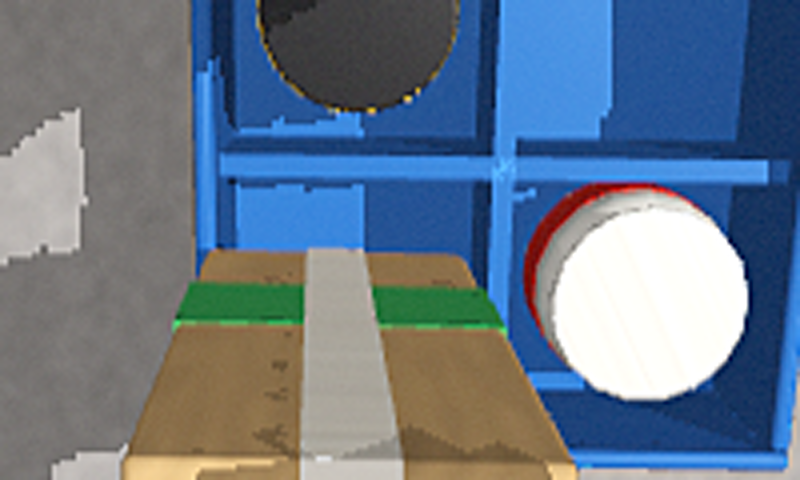

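```bash
python3 -m inch '[[45,[0,4,-1.5],[0,0.3,0.4]],[45,[20,0,0],[0,0,0]],[45,[15,0,0],[0,0,0]],[45,[0,0,0],[0,0,0]]]'; python3 t.py pics/w6.png | grep -v mid
python3 - <<'E'
import cv2
im=cv2.imread("pics/w6.png");cv2.imwrite("pics/w6c.png",cv2.resize(im[100:220,230:430],None,fx=4,fy=4,interpolation=cv2.INTER_CUBIC))
E
```

```text
time: 10.52
position: [0.5463, -0.3332, 0.1336]
tool_rot: [0.01, 0.707, -0.009, 0.707]
ft_force: [-0.1, 0.4, -1.1]
grip_width: 0.0544
t 10.53 p [ 0.5463 -0.3332  0.1336] x,y axes [[0.001, 0.002, -1.0], [0.027, 1.0, 0.002]] q [-0.72  0.62  1.45  0.    1.08 -2.27] F [-0.1  0.4 -1.1] w 54.4
tray [([347.0, 142.0], [0.5099, -0.3023], 0.89)]
bay_a [([389.0, 108.0], [0.4789, -0.2636], 0.93)]
solder_tin [([381.0, 176.0], [0.5447, -0.2681], 0.75)]
flux_jar [([311.0, 106.0], [0.4757, -0.3367], 0.77)]
grip []
```

View pics/w6c.png

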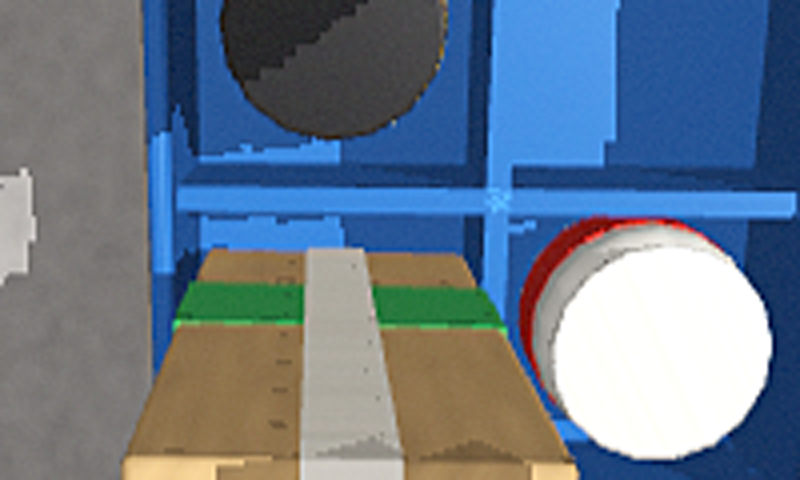

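The carton foot is centred in the bay to within about 1.5 mm and level with the rim, so I lower it.

```bash
python3 -m inch '[[45,[15,-1,0],[0,0,0]],[45,[15,0,0],[0,0,0]],[45,[10,0,0],[0,0,0]],[45,[6,0,0],[0,0,0]]]'; python3 -c "
from h import *; st()"
```

```text
time: 11.42
position: [0.5492, -0.3383, 0.0896]
tool_rot: [0.007, 0.704, -0.012, 0.71]
ft_force: [-3.0, -0.1, 26.8]
grip_width: 0.0539
t 11.43 p [ 0.5492 -0.3383  0.0896] x,y axes [[0.008, -0.007, -1.0], [0.026, 1.0, -0.007]] q [-0.73  0.67  1.48 -0.    0.98 -2.27] F [-3.  -0.1 26.8] w 53.9
```

```bash
python3 -m inch '[[45,[-1.5,0,0],[0,0,0]],[62,[0,0,0],[0,0,0]],[72,[0,0,0],[0,0,0]],[72,[0,0,0],[0,0,0]]]'; python3 -c "
from h import *; st()"
```

```text
time: 11.92
position: [0.5494, -0.3386, 0.0906]
tool_rot: [0.007, 0.704, -0.012, 0.71]
ft_force: [-0.0, 0.1, -0.7]
grip_width: 0.07
t 11.93 p [ 0.5494 -0.3386  0.0906] x,y axes [[0.009, -0.008, -1.0], [0.026, 1.0, -0.007]] q [-0.73  0.67  1.48  0.    0.98 -2.27] F [-0.   0.1 -0.7] w 70.0
```

```bash
python3 -m inch '[[72,[-50,0,0],[0,0,0]],[87,[-60,0,0],[0,0.5,0.4]],[87,[-50,0,0],[0,0,0]],[87,[0,59,-4],[0,0,0]],[87,[0,59,-4],[0,0,0]],[87,[0,59,-4],[0,0,0]],[87,[0,59,-4],[0,0,0]],[87,[0,59,-4],[0,0,0]],[87,[0,59,-4],[0,0,0]],[87,[0,20,0],[0,0,0]],[87,[0,0,0],[0,0,0]]]'; python3 t.py pics/w7.png
python3 - <<'E'
from h import *
h=cv2.cvtColor(cv2.imread("pics/w7.png"),cv2.COLOR_BGR2HSV)
m=((h[...,0]<8)|(h[...,0]>172))&(h[...,1]>150)&(h[...,2]>60); m[235:]=0
n,l,s,c=cv2.connectedComponentsWithStats(m.astype(np.uint8))
for i in range(1,n):
    if s[i,4]>100: print("red",s[i],c[i])
E
```

```text
time: 13.3
position: [0.5346, 0.0473, 0.2551]
tool_rot: [0.01, 0.706, -0.009, 0.708]
ft_force: [0.7, -0.5, -0.1]
grip_width: 0.087
t 13.3 p [0.5346 0.0473 0.2551] x,y axes [[0.003, 0.001, -1.0], [0.028, 1.0, 0.001]] q [-0.12  0.34  1.58  0.    1.22 -1.66] F [ 0.7 -0.5 -0.1] w 87.0
tray [([55.0, 149.0], [0.5085, -0.3035], 0.75)]
bay_a [([34.0, 175.0], [0.5421, -0.3386], 0.83), ([74.0, 123.0], [0.4751, -0.2676], 0.83)]
solder_tin [([84.0, 171.0], [0.5393, -0.2721], 0.69), ([235.0, 35.0], [0.3766, -0.0493], 0.21)]
flux_jar [([21.0, 123.0], [0.4734, -0.3407], 0.71)]
can_mid []
carton_mid []
grip [([340.0, 243.0], [0.6019, 0.068], 0.62), ([349.0, 300.0], [0.6716, 0.0772], 0.56)]
red [ 289  160   49   55 2148] [313.21973929 187.06098696]
```

Run:
```python
from h import *
print(ray("wrist",(313.2,214.5),.155),ray("wrist",(289,190),.155),ray("wrist",(337.5,190),.155))
```

```text
[0.55900716 0.04179848 0.155     ] [0.53476674 0.02065041 0.155     ] [0.53623032 0.06468016 0.155     ]
```

```bash
python3 -m inch '[[87,[0,-4.5,1.5],[0,0.2,0]],[87,[50,0,0],[0,0,0]],[87,[50,0,0],[0,0,0]],[87,[40,0,0],[0,0,0]],[87,[10,0,0],[0,0,0]],[87,[0,0,0],[0,0,0]]]'; python3 -c "
from h import *; st()"
```

```text
time: 14.45
position: [0.542, 0.0358, 0.1037]
tool_rot: [0.013, 0.704, -0.013, 0.71]
ft_force: [0.3, -0.7, 0.4]
grip_width: 0.087
t 14.45 p [0.542  0.0358 0.1037] x,y axes [[0.008, -0.001, -1.0], [0.037, 0.999, -0.0]] q [-0.14  0.54  1.73  0.    0.86 -1.67] F [ 0.3 -0.7  0.4] w 87.0
```

```bash
python3 -m inch '[[87,[0,6.5,-6],[0,0.4,0]],[87,[9,0,0],[0,0,0]]]'; python3 -c "
from h import *; st()"
```

```text
time: 14.7
position: [0.5387, 0.0425, 0.0976]
tool_rot: [0.013, 0.704, -0.013, 0.71]
ft_force: [-0.3, -0.5, 0.0]
grip_width: 0.0873
t 14.7 p [0.5387 0.0425 0.0976] x,y axes [[0.007, -0.001, -1.0], [0.037, 0.999, -0.001]] q [-0.13  0.55  1.74 -0.    0.84 -1.66] F [-0.3 -0.5  0. ] w 87.3
```

```bash
python3 -m inch '[[60,[3,0,-2.5],[0,0.4,0]],[45,[0,0,0],[0,0,0]],[45,[0,0,0],[0,0,0]],[45,[0,0,0],[0,0,0]],[45,[0,0,0],[0,0,0]],[45,[0,0,0],[0,0,0]]]' 25; python3 -c "
from h import *; st()"
```

```text
time: 15.45
position: [0.5368, 0.0431, 0.0955]
tool_rot: [0.013, 0.706, -0.013, 0.708]
ft_force: [0.7, -0.1, -0.4]
grip_width: 0.0477
t 15.45 p [0.5368 0.0431 0.0955] x,y axes [[0.002, -0.001, -1.0], [0.037, 0.999, -0.001]] q [-0.13  0.55  1.74 -0.    0.84 -1.66] F [ 0.7 -0.1 -0.4] w 47.7
```

```bash
python3 -m inch '[[45,[0,0,0],[0,0,0]],[45,[0,0,0],[0,0,0]]]'
python3 - <<'E'
from h import *
st()
im=imaging.camera("wrist"); cv2.imwrite("pics/w8.png",im[:,:,::-1])
sc=imaging.camera("scene"); 
a=cv2.resize(im[100:300,180:460,::-1],None,fx=2,fy=2); b=cv2.resize(sc[130:280,240:420,::-1],(400*180//150,400)) 
cv2.imwrite("pics/w8c.png",cv2.resize(np.hstack([a,b[:400]]),(800,308)))
E
```

```text
time: 15.7
position: [0.5368, 0.0431, 0.0956]
tool_rot: [0.013, 0.706, -0.013, 0.708]
ft_force: [-0.4, 1.1, -0.5]
grip_width: 0.048
t 15.7 p [0.5368 0.0431 0.0956] x,y axes [[0.002, -0.001, -1.0], [0.037, 0.999, -0.001]] q [-0.13  0.55  1.74 -0.    0.84 -1.66] F [-0.4  1.1 -0.5] w 48.0
```

View pics/w8c.png

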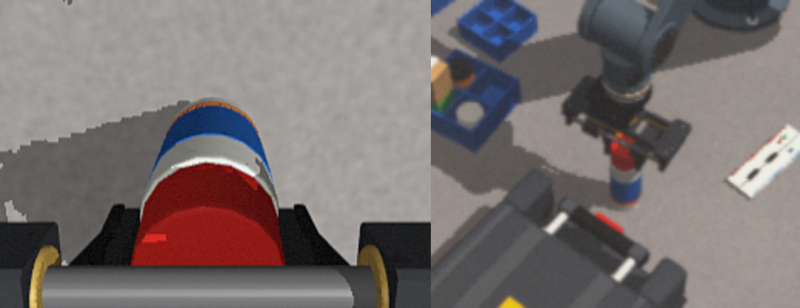

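```bash
python3 -m inch '[[65,[0,0,0],[0,0,0]],[65,[0,0,0],[0,0,0]],[65,[5,0,0],[0,0,0]],[45,[2,0,0],[0,0,0]],[45,[0,0,0],[0,0,0]],[45,[0,0,0],[0,0,0]],[45,[0,0,0],[0,0,0]]]'; python3 -c "
from h import *; st()"
```

```text
time: 16.68
position: [0.5368, 0.043, 0.0879]
tool_rot: [0.013, 0.706, -0.013, 0.708]
ft_force: [-0.6, 1.4, 0.6]
grip_width: 0.0498
t 16.68 p [0.5368 0.043  0.0879] x,y axes [[0.002, -0.001, -1.0], [0.037, 0.999, -0.001]] q [-0.13  0.57  1.75 -0.    0.83 -1.66] F [-0.6  1.4  0.6] w 49.8
```

```bash
python3 -m inch '[[45,[-50,0,0],[0,0,0]],[45,[-45,0,0],[0,0,0]],[45,[0,-51.5,-8],[0,0,0]],[45,[0,-51.5,-8],[0,0,0]],[45,[0,-51.5,-8],[0,0,0]],[45,[0,-51.5,-8],[0,0,0]],[45,[0,-51.5,-8],[0,0,0]],[45,[0,-51.5,-8],[0,0,0]],[45,[0,0,0],[0,0,0]]]' 30; python3 t.py pics/w9.png
```

```text
time: 17.8
position: [0.4731, -0.2729, 0.1819]
tool_rot: [0.011, 0.709, -0.012, 0.705]
ft_force: [0.3, 0.1, -3.1]
grip_width: 0.0497
t 17.8 p [ 0.4731 -0.2729  0.1819] x,y axes [[-0.006, -0.002, -1.0], [0.032, 0.999, -0.002]] q [-0.72  0.44  1.64 -0.01  1.06 -2.26] F [ 0.3  0.1 -3.1] w 49.7
tray [([238.0, 32.0], [0.3231, -0.3438], 0.83), ([54.0, 1.0], [0.2903, -0.5251], 0.77), ([290.0, 202.0], [0.5066, -0.2992], 0.65)]
bay_a [([22.0, 23.0], [0.3106, -0.5579], 0.77), ([261.0, 5.0], [0.3009, -0.3168], 0.67), ([322.0, 176.0], [0.4755, -0.2606], 0.64), ([204.0, 57.0], [0.3473, -0.3783], 0.63)]
solder_tin []
flux_jar [([263.0, 176.0], [0.476, -0.3277], 0.7)]
can_mid []
carton_mid [([254.0, 259.0], [0.5485, -0.3321], 0.79)]
grip []
```

```bash
python3 -m inch '[[45,[0,8.5,6.5],[0,-0.3,0]],[45,[17,0,0],[0,0,0]],[45,[0,0,0],[0,0,0]]]'; python3 t.py pics/w10.png
python3 - <<'E'
import cv2
im=cv2.imread("pics/w10.png");cv2.imwrite("pics/w10c.png",cv2.resize(im[110:290,190:460],None,fx=2.96,fy=2.96,interpolation=cv2.INTER_CUBIC))
E
```

```text
time: 18.58
position: [0.4824, -0.256, 0.1656]
tool_rot: [0.008, 0.707, -0.008, 0.707]
ft_force: [-0.5, 0.6, -2.0]
grip_width: 0.0494
t 18.57 p [ 0.4824 -0.256   0.1656] x,y axes [[0.001, 0.001, -1.0], [0.022, 1.0, 0.001]] q [-0.69  0.46  1.66  0.    1.02 -2.24] F [-0.5  0.6 -2. ] w 49.4
tray [([276.0, 198.0], [0.5101, -0.3025], 0.97), ([211.0, 12.0], [0.3219, -0.355], 0.57)]
bay_a [([309.0, 173.0], [0.4817, -0.2655], 0.82), ([182.0, 43.0], [0.3495, -0.386], 0.75)]
solder_tin [([279.0, 200.0], [0.513, -0.3001], 0.53)]
flux_jar [([244.0, 172.0], [0.4791, -0.3372], 0.92)]
can_mid []
carton_mid [([228.0, 256.0], [0.5493, -0.3453], 0.61)]
grip [([309.0, 172.0], [0.4549, -0.2622], 0.18)]
```

View pics/w10c.png

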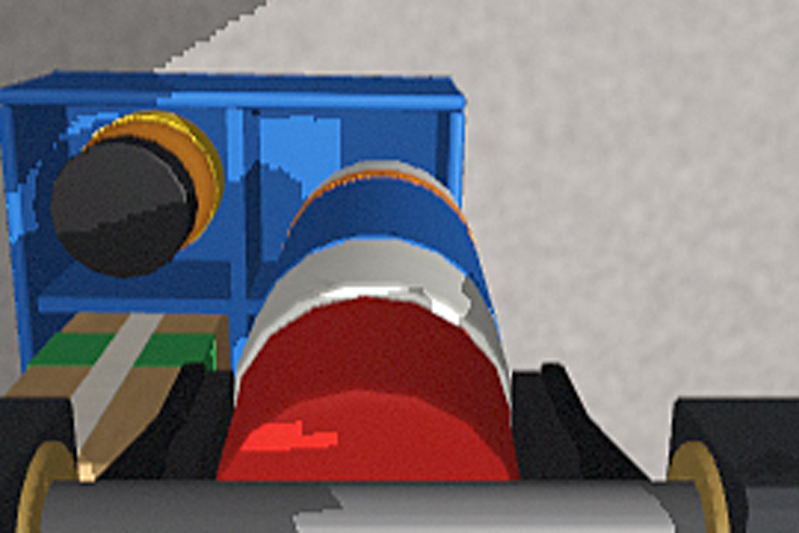

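Run:
```python
from h import *
f=lambda x,y:(190+x/2.96,110+y/2.96)
for n,p,z in[("footback",(378,160),.0776),("rim inner back",(345,106),.06),("divider x top near edge",(300,298),.06),("bay L",(245,160),.06),("bay R",(450,160),.06),("footL",(288,235),.0776),("rim outer back",(340,90),.06)]: print(n,ray("wrist",f(*p),z)[:2].round(4))
```

```text
footback [ 0.4579 -0.2558]
rim inner back [ 0.4444 -0.2654]
divider x top near edge [ 0.5052 -0.2817]
bay L [ 0.4602 -0.2967]
bay R [ 0.4617 -0.2337]
footL [ 0.4797 -0.2829]
rim outer back [ 0.4396 -0.2668]
```

```bash
python3 -m inch '[[45,[0,-9,-5],[0.5,0,0]],[45,[0,0,0],[0,0,0]]]'; python3 -c "
from h import *; st()"
```

```text
time: 19.23
position: [0.4776, -0.2679, 0.1673]
tool_rot: [0.011, 0.706, -0.013, 0.708]
ft_force: [0.3, 0.2, -2.4]
grip_width: 0.0496
t 19.23 p [ 0.4776 -0.2679  0.1673] x,y axes [[0.004, -0.003, -1.0], [0.033, 0.999, -0.003]] q [-0.72  0.46  1.66  0.    1.02 -2.25] F [ 0.3  0.2 -2.4] w 49.6
```

```bash
python3 -m inch '[[45,[15,2.5,0],[0,0.2,0]],[45,[10,0,0],[0,0,0]]]'; python3 -c "
from h import *; st()"
```

```text
time: 19.48
position: [0.4779, -0.2659, 0.1414]
tool_rot: [0.011, 0.706, -0.013, 0.708]
ft_force: [-0.1, 0.6, -3.1]
grip_width: 0.0494
t 19.48 p [ 0.4779 -0.2659  0.1414] x,y axes [[0.001, -0.004, -1.0], [0.034, 0.999, -0.004]] q [-0.71  0.49  1.69 -0.    0.96 -2.25] F [-0.1  0.6 -3.1] w 49.4
```

```bash
python3 -m inch '[[45,[15,1,0],[0,0,0.2]],[45,[15,0,0],[0,0,0]],[45,[8,0,0],[0,0,0]]]'; python3 -c "
from h import *; st()"
```

```text
time: 19.85
position: [0.4773, -0.2639, 0.0993]
tool_rot: [0.013, 0.707, -0.011, 0.707]
ft_force: [0.3, -0.4, -2.9]
grip_width: 0.0496
t 19.85 p [ 0.4773 -0.2639  0.0993] x,y axes [[-0.001, 0.002, -1.0], [0.034, 0.999, 0.002]] q [-0.71  0.56  1.72  0.    0.87 -2.25] F [ 0.3 -0.4 -2.9] w 49.6
```

```bash
python3 -m inch '[[45,[4,0,0],[0,0,0]],[45,[3,0,0],[0,0,0]]]'; python3 -c "
from h import *; st()"
```

```text
time: 20.1
position: [0.4779, -0.2638, 0.0926]
tool_rot: [0.013, 0.707, -0.011, 0.707]
ft_force: [-1.5, 4.7, 22.7]
grip_width: 0.05
t 20.1 p [ 0.4779 -0.2638  0.0926] x,y axes [[-0.0, 0.003, -1.0], [0.034, 0.999, 0.003]] q [-0.71  0.57  1.72  0.    0.85 -2.25] F [-1.5  4.7 22.7] w 50.0
```

```bash
python3 -m inch '[[45,[-1,0,0],[0,0,0]],[65,[0,0,0],[0,0,0]],[75,[0,0,0],[0,0,0]],[75,[0,0,0],[0,0,0]],[75,[-50,0,0],[0,0,0]],[75,[-60,0,0],[0,0,0]],[75,[-50,0,0],[0,0,0]],[75,[0,0,0],[0,0,0]]]'; python3 t.py pics/w11.png
```

```text
time: 21.1
position: [0.4793, -0.2658, 0.2599]
tool_rot: [0.012, 0.706, -0.013, 0.708]
ft_force: [-0.2, 0.2, -1.1]
grip_width: 0.0749
t 21.1 p [ 0.4793 -0.2658  0.2599] x,y axes [[0.004, -0.001, -1.0], [0.035, 0.999, -0.001]] q [-0.71  0.35  1.55  0.    1.24 -2.25] F [-0.2  0.2 -1.1] w 74.9
tray [([246.0, 38.0], [0.3209, -0.3433], 0.97), ([93.0, 13.0], [0.2871, -0.5246], 0.75), ([290.0, 182.0], [0.5039, -0.2988], 0.65)]
bay_a [([218.0, 61.0], [0.3451, -0.3779], 0.96), ([262.0, 20.0], [0.3015, -0.3194], 0.75), ([318.0, 158.0], [0.4701, -0.2584], 0.56)]
solder_tin [([319.0, 204.0], [0.5357, -0.2584], 0.63)]
flux_jar []
can_mid [([317.0, 204.0], [0.5114, -0.2609], 0.69)]
carton_mid [([255.0, 226.0], [0.5404, -0.3376], 0.66), ([292.0, 183.0], [0.489, -0.2904], 0.42), ([316.0, 155.0], [0.4571, -0.2604], 0.31)]
grip []
```

```bash
python3 -m inch '[[75,[0,50,26.5],[0,0,0]],[75,[0,50,26.5],[0,0,0]],[75,[0,50,26.5],[0,0,0]],[75,[0,50,26.5],[0,0,0]],[75,[0,50,26.5],[0,0,0]],[75,[0,50,26.5],[0,0,0]],[75,[0,50,26.5],[0,0,0]],[60,[0,0,0],[10.5,0,0]],[60,[0,0,0],[10.5,0,0]],[60,[0,0,0],[10.5,0,0]],[60,[0,0,0],[10.5,0,0]],[60,[0,0,0],[10.5,0,0]]]';python3 -m inch '[[60,[0,0,0],[10.5,0,0]],[60,[0,0,0],[10.5,0,0]],[60,[0,0,0],[10.5,0,0]],[60,[0,0,0],[10.5,0,0]],[60,[0,0,0],[0,0,0]]]'; python3 t.py pics/w12.png
```

```text
time: 23.0
position: [0.6787, 0.0908, 0.24]
tool_rot: [0.331, 0.634, -0.334, 0.614]
ft_force: [-0.5, 1.2, 0.3]
grip_width: 0.0603
time: 23.62
position: [0.6766, 0.0908, 0.2335]
tool_rot: [-0.53, -0.47, 0.545, -0.448]
ft_force: [0.8, -0.4, 0.4]
grip_width: 0.0599
t 23.62 p [0.6766 0.0908 0.2335] x,y axes [[-0.036, 0.01, -0.999], [0.987, -0.156, -0.037]] q [-0.03  0.59  1.2   0.01  1.39  0.12] F [ 0.8 -0.4  0.4] w 59.9
tray [([316.0, 199.0], [0.6629, 0.0471], 0.39)]
bay_a []
solder_tin []
flux_jar []
can_mid []
carton_mid []
grip [([315.0, 197.0], [0.6717, 0.0833], 0.63)]
```

```bash
cat > n.py <<'E'
from h import *
import sys
def reds(im,p,zs,minv=60):
    h=cv2.cvtColor(im,cv2.COLOR_BGR2HSV)
    m=((h[...,0]<8)|(h[...,0]>172))&(h[...,1]>150)&(h[...,2]>minv)
    n,l,s,c=cv2.connectedComponentsWithStats(m.astype(np.uint8))
    for i in range(1,n):
        if s[i,4]>60:
            q=rect(l==i); P=np.array([ray(None,x,zs,p) for x in q]); print("red",s[i],c[i].round(1),"ctr",P.mean(0).round(4),P[:,:2].round(4).tolist())
E
python3 - <<'E'
from n import *
p=imaging.camera_params("wrist"); im=cv2.imread("pics/w12.png"); reds(im,p,.135)
h=cv2.cvtColor(im,cv2.COLOR_BGR2HSV); m=(h[...,1]<45)&(h[...,2]>150)
n,l,s,c=cv2.connectedComponentsWithStats(m.astype(np.uint8))
for i in range(1,n):
    if s[i,4]>80: print("white",s[i],c[i].round(1),ray(None,c[i],.13,p)[:2].round(4))
top=imaging.camera("top"); im=top[:,:,::-1].copy(); pt=imaging.camera_params("top"); print("TOP"); reds(im,pt,.16,100)
cv2.imwrite("pics/top1.png",im)
for t,z in(("can_mid",.0825),("carton_mid",.07),("solder_tin",0),("flux_jar",0)): print(t,[(ray("top",d["pixel"],z)[:2].round(3).tolist(),round(d["confidence"],2)) for d in imaging.tip_of("top",t)])
print("w11 (camera at tool pose then)")
T=R.from_quat([0.012,0.706,-0.013,0.708]); s,r=st(); pw=imaging.camera_params("wrist")
rel=r.inv()*R.from_quat(pw["rotation"]); off=r.inv().apply(np.array(pw["xyz"])-s["position"])
p11=dict(camera_matrix=pw["camera_matrix"],rotation=(T*rel).as_quat(),xyz=np.array([.4793,-.2658,.2599])+T.apply(off))
reds(cv2.imread("pics/w11.png"),p11,.16)
E
```

```text
red [296 173  11  55 522] [301.5 199.9] ctr [0.6596 0.0843 0.135 ] [[0.6596, 0.1104], [0.6684, 0.1091], [0.6599, 0.0582], [0.6506, 0.0596]]
white [    0     0   480   272 76976] [162.2 121.6] [0.5495 0.173 ]
white [627   0  13  11 126] [633.8   4.8] [0.9408 0.2004]
white [333 115  56  27 931] [362.6 128.5] [0.7234 0.1396]
white [333 256  39  14 537] [351.7 262.5] [0.6976 0.0134]
white [ 223  303   82   46 1996] [270.8 319.5] [ 0.6059 -0.0398]
TOP
red [104   1  32  30 513] [121.8  18.5] ctr [1.0506 0.6192 0.16  ] [[1.0989, 0.6721], [1.1006, 0.5746], [1.0022, 0.5669], [1.0007, 0.6634]]
red [396 193  14  15 173] [402.4 199.8] ctr [ 0.4764 -0.2616  0.16  ] [[0.4971, -0.2427], [0.4976, -0.2812], [0.4558, -0.2805], [0.4553, -0.2422]]
can_mid [([0.478, -0.266], 0.78)]
carton_mid [([0.535, -0.351], 0.95)]
solder_tin [([0.538, -0.268], 0.46)]
flux_jar [([0.475, -0.327], 0.6)]
w11 (camera at tool pose then)
t 24.27 p [0.677  0.0908 0.2347] x,y axes [[-0.034, 0.01, -0.999], [0.987, -0.158, -0.035]] q [-0.03  0.59  1.2   0.01  1.39  0.12] F [0.6 0.5 0.5] w 60.0
red [ 295  157   50   55 2164] [319.7 184.3] ctr [ 0.4742 -0.2615  0.16  ] [[0.4484, -0.2823], [0.4499, -0.2391], [0.5001, -0.2396], [0.4985, -0.2849]]
```

```bash
python3 -m inch '[[64,[0,-4,9],[0.6,-0.3,2.0]],[64,[0,0,0],[0,0,0]],[64,[30,0,0],[0,0,0]],[64,[0,0,0],[0,0,0]]]'
python3 - <<'E'
from n import *
st(); im=imaging.camera("wrist")[:,:,::-1].copy(); reds(im,imaging.camera_params("wrist"),.135)
E
```

```text
time: 24.78
position: [0.6728, 0.0829, 0.2051]
tool_rot: [0.541, 0.456, -0.54, 0.456]
ft_force: [-0.3, 0.4, -0.1]
grip_width: 0.0638
t 24.77 p [0.6728 0.0829 0.2051] x,y axes [[0.002, -0.0, -1.0], [0.986, -0.168, 0.002]] q [-0.04  0.59  1.28 -0.    1.27  0.13] F [-0.3  0.4 -0.1] w 63.8
red [292 169  13  62 658] [298.4 199.7] ctr [0.6617 0.0839 0.135 ] [[0.6609, 0.1105], [0.6699, 0.1094], [0.6626, 0.0572], [0.6532, 0.0584]]
```

```bash
python3 -m inch '[[64,[35,0,0],[0,0,0]],[64,[30,0,0],[0,0,0]],[64,[0,0,0],[0,0,0]]]'; python3 -c "
from h import *; st()"
```

```text
time: 25.2
position: [0.6806, 0.0832, 0.1465]
tool_rot: [0.545, 0.452, -0.536, 0.46]
ft_force: [-0.0, -0.2, 0.4]
grip_width: 0.0641
t 25.2 p [0.6806 0.0832 0.1465] x,y axes [[0.018, -0.0, -1.0], [0.986, -0.168, 0.017]] q [-0.04  0.65  1.33  0.    1.14  0.13] F [-0.  -0.2  0.4] w 64.1
```

```bash
python3 -m inch '[[64,[0,-7,1],[0,-0.2,-1.0]],[64,[20,0,0],[0,0,0]]]'; python3 -c "
from h import *; st()"
```

```text
time: 25.45
position: [0.6775, 0.0834, 0.1313]
tool_rot: [0.543, 0.454, -0.538, 0.459]
ft_force: [0.5, 0.5, 0.2]
grip_width: 0.0645
t 25.45 p [0.6775 0.0834 0.1313] x,y axes [[0.009, -0.001, -1.0], [0.986, -0.168, 0.009]] q [-0.04  0.67  1.34 -0.    1.12  0.13] F [0.5 0.5 0.2] w 64.5
```

```bash
python3 -m inch '[[64,[12,-4.5,1],[0,-0.1,-0.6]],[64,[12,0,0],[0,0,0]],[64,[0,0,0],[0,0,0]]]'; python3 -c "
from h import *; st()"
```

```text
time: 25.82
position: [0.6713, 0.0831, 0.1042]
tool_rot: [-0.539, -0.457, 0.542, -0.455]
ft_force: [0.5, 0.2, -0.9]
grip_width: 0.064
t 25.82 p [0.6713 0.0831 0.1042] x,y axes [[-0.005, -0.001, -1.0], [0.986, -0.168, -0.005]] q [-0.04  0.7   1.37 -0.    1.08  0.13] F [ 0.5  0.2 -0.9] w 64.0
```

```bash
python3 -m inch '[[15,[0,0,0],[0,0,0]],[15,[0,0,0],[0,0,0]],[15,[0,0,0],[0,0,0]],[15,[0,0,0],[0,0,0]],[15,[0,0,0],[0,0,0]],[15,[0,0,0],[0,0,0]]]' 40; python3 -c "
from h import *; st()"
```

```text
time: 26.58
position: [0.6724, 0.0831, 0.1049]
tool_rot: [-0.539, -0.457, 0.541, -0.456]
ft_force: [0.1, 0.5, 0.0]
grip_width: 0.0237
t 26.57 p [0.6724 0.0831 0.1049] x,y axes [[-0.003, -0.001, -1.0], [0.986, -0.167, -0.003]] q [-0.04  0.7   1.36 -0.    1.08  0.13] F [0.1 0.5 0. ] w 23.7
```

```bash
python3 -m inch '[[15,[0,-15,0],[0,0,0]],[15,[0,-15,0],[0,0,0]],[15,[0,-15,0],[0,0,0]]]'; python3 -c "
from h import *; st()"
```

```text
time: 26.95
position: [0.6331, 0.0889, 0.1049]
tool_rot: [0.542, 0.453, -0.539, 0.459]
ft_force: [4.7, -1.6, -4.2]
grip_width: 0.0238
t 26.95 p [0.6331 0.0889 0.1049] x,y axes [[0.009, -0.003, -1.0], [0.986, -0.168, 0.01]] q [-0.03  0.65  1.48 -0.    1.    0.14] F [ 4.7 -1.6 -4.2] w 23.8
```

```bash
python3 -m inch '[[15,[0,-18,0],[0,0,-0.5]],[15,[0,-18,0],[0,0,0]],[15,[0,-18,0],[0,0,0]],[15,[0,-18,0],[0,0,0]]]'; python3 -c "
from h import *; st()"
```

```text
time: 27.45
position: [0.5656, 0.0989, 0.1048]
tool_rot: [0.543, 0.452, -0.538, 0.461]
ft_force: [5.9, -2.1, -4.8]
grip_width: 0.0239
t 27.45 p [0.5656 0.0989 0.1048] x,y axes [[0.014, -0.005, -1.0], [0.986, -0.168, 0.014]] q [-0.02  0.57  1.66 -0.01  0.9   0.15] F [ 5.9 -2.1 -4.8] w 23.9
```

```bash
python3 -m inch '[[15,[0,-18,0],[0,0,-0.8]],[15,[0,-18,0],[0,0,0]],[15,[0,-18,0],[0,0,0]],[15,[0,-15,0],[0,0,0]]]'; python3 -c "
from h import *; st()"
```

```text
time: 27.95
position: [0.4997, 0.1086, 0.1048]
tool_rot: [0.541, 0.452, -0.539, 0.46]
ft_force: [4.0, -2.9, -5.4]
grip_width: 0.0231
t 27.95 p [0.4997 0.1086 0.1048] x,y axes [[0.01, -0.006, -1.0], [0.986, -0.167, 0.011]] q [-0.    0.51  1.81 -0.01  0.82  0.17] F [ 4.  -2.9 -5.4] w 23.1
```

Now 175 mm out (from TCP travel). I continue to the end stop.

```bash
python3 -m inch '[[15,[0,-10,0],[0,0,-0.5]],[15,[0,-10,0],[0,0,0]],[15,[0,-6,0],[0,0,0]]]'; python3 -c "
from h import *; st()"
```

```text
time: 28.32
position: [0.476, 0.1121, 0.1049]
tool_rot: [0.541, 0.453, -0.539, 0.46]
ft_force: [11.8, -5.0, -16.4]
grip_width: 0.0234
t 28.32 p [0.476  0.1121 0.1049] x,y axes [[0.008, -0.007, -1.0], [0.986, -0.166, 0.009]] q [ 0.01  0.49  1.86 -0.01  0.79  0.18] F [ 11.8  -5.  -16.4] w 23.4
```

```bash
python3 -m inch '[[15,[1,-4,0],[0,0,-0.3]],[15,[0,-3,0],[0,0,0]],[15,[0,-3,0],[0,0,0]]]'; python3 -c "
from h import *; st()"
```

```text
time: 28.7
position: [0.4764, 0.112, 0.1048]
tool_rot: [0.544, 0.449, -0.535, 0.464]
ft_force: [9.0, -3.7, -11.3]
grip_width: 0.0237
t 28.7 p [0.4764 0.112  0.1048] x,y axes [[0.023, -0.008, -1.0], [0.986, -0.166, 0.024]] q [ 0.01  0.48  1.87 -0.01  0.77  0.18] F [  9.   -3.7 -11.3] w 23.7
```

```bash
python3 -m inch '[[15,[0,-2,0],[0,0,-0.6]],[15,[0,-1,0],[0,0,0]]]'
python3 - <<'E'
from n import *
st()
for n in("scene","top","wrist"):
    im=imaging.camera(n); cv2.imwrite(f"pics/end_{n}.png",im[:,:,::-1])
    for t,z in(("grip",.125),("can_mid",.0825),("carton_mid",.07),("multimeter",0),("screwdriver",0),("breadboard",0)): print(n,t,[(ray(n,d["pixel"],z)[:2].round(3).tolist(),round(d["confidence"],2)) for d in imaging.tip_of(n,t)])
    if n=="wrist": reds(im[:,:,::-1].copy(),imaging.camera_params(n),.135)
E
```

```text
time: 28.95
position: [0.4763, 0.112, 0.1048]
tool_rot: [0.543, 0.451, -0.537, 0.462]
ft_force: [4.1, -2.0, -5.2]
grip_width: 0.0236
t 28.95 p [0.4763 0.112  0.1048] x,y axes [[0.017, -0.007, -1.0], [0.986, -0.167, 0.018]] q [ 0.01  0.48  1.87 -0.01  0.77  0.18] F [ 4.1 -2.  -5.2] w 23.6
scene grip [([0.468, 0.109], 0.62)]
scene can_mid [([0.484, -0.265], 0.58), ([0.407, 0.246], 0.27)]
scene carton_mid [([0.557, -0.345], 0.75)]
scene multimeter [([0.426, 0.468], 0.88)]
scene screwdriver [([0.529, -0.351], 0.57), ([0.37, -0.047], 0.49)]
scene breadboard [([0.347, 0.234], 0.62), ([0.528, -0.278], 0.56)]
top grip [([0.478, 0.108], 0.81)]
top can_mid [([0.472, -0.27], 0.82)]
top carton_mid [([0.542, -0.347], 0.76), ([0.64, 0.082], 0.33)]
top multimeter [([0.445, 0.481], 0.9), ([0.544, -0.327], 0.23)]
top screwdriver [([0.376, -0.056], 0.58)]
top breadboard []
wrist grip [([0.475, 0.109], 0.6)]
wrist can_mid []
wrist carton_mid []
wrist multimeter []
wrist screwdriver []
wrist breadboard [([0.348, 0.229], 0.91)]
red [291 213   6  59 152] [293.7 240.2] ctr [0.4661 0.12   0.135 ] [[0.4675, 0.1364], [0.4692, 0.1362], [0.4647, 0.1035], [0.4629, 0.1037]]
```

```bash
python3 -m inch '[[15,[0,-3,0],[0,0,-0.3]]]'; python3 -c "
from h import *; st(); robot.hand_in(); st()"
```

```text
time: 30.12
position: [0.4763, 0.1121, 0.1048]
tool_rot: [0.543, 0.451, -0.537, 0.462]
ft_force: [9.1, -5.0, -10.4]
grip_width: 0.0235
t 30.12 p [0.4763 0.1121 0.1048] x,y axes [[0.018, -0.006, -1.0], [0.986, -0.166, 0.019]] q [ 0.01  0.48  1.87 -0.01  0.77  0.18] F [  9.1  -5.  -10.4] w 23.5
the job is handed in; nothing more can be done
the job is handed in; nothing more can be done
```

I packed the carton and the can upright into the two empty bays of the largest blue tray. Then I squeezed the grip with its button in and drew the handle past the first stop to the second. I handed in at about 30 s, still gripping.

**Handle:**
- The tool travelled about 198.5 mm. Further outward pulls, reading up to about 12 N, gave no more movement, so I take it to be at the end stop.
- The finger opening was about 23.5 mm. About 25 mm is expected with the button fully in, so I judge the button pressed.
- All three cameras put the grip within about 1 cm of where the tool held it.
- I never read the drawbar joint itself.

**Can and carton:** After its release the can showed at about (0.476, −0.262), within about 4 mm of its bay's centre. The final detections still put both in their bays. Those detections scatter by about 1–2 cm, and I had no pictures left to view the end state myself.

**Other checks:**
- The can's grip closed at 48–50 mm instead of 52 mm, near the cap taper, so I re-gripped it once lower down.
- The highest contact readings, about 23–27 N, came when setting the can and carton on the tray floor.
- The last detections of the multimeter, screwdriver and breadboard gave plausible places, apart from a few stray ones. I had not measured where they started, and I did not check the mug. The final detections did not cover the jar or the tin either.

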